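# Set up a stepped shaft on V-blocks for a run-out check

### The arm

A 6-joint arm with a two-finger parallel gripper is mounted at the origin on the work surface. World frame = base frame: x ahead of the robot, y to its left, z up, the work surface at z = 0. Lengths are in m, angles in rad, forces in N, time in s.
With the tool pointing down it reaches from about 0.35 to 0.875 m from the base axis. Payload 4.2 kg.
Tool frame: the origin (TCP) lies between the finger pads; the fingertips stand 8 mm ahead of it and the grasp point (between the pads) lies 11 mm behind it; z points along the fingers, y is the direction in which the jaws open and shut (so a half turn about z gives the same grasp; the last joint's range is limited). The gripper opens to 85 mm and grips with 20 to 120 N. Pads are 22 mm wide; open, the fingers measure 114 mm over their backs; the gripper's body (76 mm by 85 mm) begins 54 mm behind the grasp point. The pads swing forward as they close: fully open they stand 13 mm farther back than shut.
Start: joints at [-0.882, 0.385, 0.008, 0, -1.194, -0.259], TCP at [0.26, -0.568, 0.206] pointing down, gripper open.
Joint ranges: [-3.14, 3.14], [-1.21, 2.06], [-1.07, 1.41], [-3.16, 2.05], [-2.99, -0.16], [-3.1, 3.1]. Speed limits (rad/s): [2.79, 2.79, 3.14, 3.14, 3.14, 3.14].

### API

Orientations are given as [roll, pitch, yaw] about the fixed x, y, z axes, in that order (R = Rz(yaw) Ry(pitch) Rx(roll)).
In Python, from rig import arm gives the robot as it stands.
- The arm moves only by the shell command python3 -m crank 'ROWS' [FORCE]. ROWS is a JSON object of lists of equal length, an entry for each row: "translation": the shift along the tool's x, y, z in cm, a list of three; "twist": the turn, a rotation vector about the tool's x, y, z in rad, a list of three; "claw": the finger opening in cm, from 0 to 8.54. A call has 1 to 5 rows; each row is the pose to reach, as a shift and turn from the pose commanded when the call began, along the tool's axes at that moment; what a row does not reach only later rows make up. A row lasts 1/8 s, in which the tool goes at most 62.5 mm and 10.7 degrees, less where a joint would pass 70% of its speed; a pose out of reach is approached as far as the arm can. A call with a gripper value outside its range is refused whole. The fingers move at their own pace and stop on an object; FORCE is the grip in N (left out, the last holds). Time passes only in rows, so rows that repeat a pose let the fingers close. It gives the time, the measured TCP pose, the force and the opening at its end, in the units of the state.
- arm.get_state(): the state, without advancing time (a new reading comes with each control period).
- arm.read_camera(name): name is "side" or "top" or "wrist"; returns the picture (480x640x3 uint8, blue, green, red); there is no depth.
- arm.get_calibration(name): a dict with "fx", "fy", "cx", "cy" (pixels), "extrinsics" (4x4, takes a point from world to camera coordinates). Camera axes: x right, y up, looking along -z (the intrinsics and any distortion apply to the point x, -y, -z); pixel columns grow to the right and rows downward; lengths in m; the calibration is good to about 2 mm. A picture is of the moment at which its call begins: read the wrist's pose just before it. get_calibration takes no time and is no camera call; for the wrist camera it gives the pose at the moment of the call.
- arm.hand_in(): hands the job in, once; it reports no verdict.
Trained networks look in the newest picture that a camera, given by its name, has taken for a name from the list of things; names that differ only in an ending like _2 or _b are one class to them, and where a whole thing is asked for, a point or a joint stands for the part that bears it (a point fixed in the world has none). Each returns a list of dicts, best first, with "confidence" (0 to 1); they miss things now and then, are a little off and sometimes report something else, mostly with a low value. They report only what shows in the picture. A call takes as long as a camera call. They do not tell look-alikes from the thing itself.
- arm.spot_in(target, camera): "location" ([row, column] in pixels, amid what is visible of it).
- arm.trace(target, camera): "pixels" (480x640 bool, what is visible of it) and "location" ([row, column] in pixels, amid what is visible of it).
- arm.pinpoint(target, camera): "location" ([row, column] in pixels: a listed point, or the origin of a listed thing).
The state is a dict: "t": time; "qpos": joint angles; "dq": joint speeds; "joint_efforts": joint torques, N m; "tool_pos": TCP position; "tool_rot": TCP orientation; "wrist_force": force on the tool from outside, world axes, zero at the start; "ft_torque": the same for the moment, N m; "gripper_width": finger opening in m.
Only numpy, scipy, OpenCV 4.12 (cv2) and the standard library are available. Lean on these libraries where they do the work, as an engineer would, in place of code of your own. Each camera call takes 0.05 s, during which the arm holds its last target. There are 200 camera calls.

### The job

Set the stepped shaft up on the grey granite plate for a run-out check: seen from the robot, stand the low black V-block in the left half of the plate and the high bright V-block in the right half, their grooves in line from left to right, and when both stand lay the shaft across them, thick seat in the low block and thin seat in the high one, each block about midway along its seat, so that it lies level. Last, stand the red-based dial indicator on the plate behind the shaft (the far side from the robot), its stylus over the middle of the shaft's brown centre part. Keep the indicator upright throughout, leave the three steel dollies on the bench and the setting block where they are, and let go of everything.

Things in the scene. Friction and masses are not known exactly. Their poses are not given: they have to be found in the camera images.
- plate: Fixed grey granite plate, 250 x 250 mm, its flat top 50 mm above the bench. Origin: centre of its underside. Its y axis points left as seen from the robot, its x axis away from the robot (turned by at most 0.15 rad).
- low_block (a point): Loose black steel V-block, 50 (x, across the groove) x 26 (y, along the groove) x 36 mm high, 0.22 kg; either way round is the same. Point: its centre, 18 mm above its underside. The V is 34 mm wide and 17 mm deep; the faces across x are flat, to grip. A 30 mm shaft lying in it has its axis 40.2 mm above the underside.
- high_block (a point): Loose bright metal V-block, 50 (x, across the groove) x 26 (y, along the groove) x 45 mm high, 0.26 kg; either way round is the same. Point: its centre, 22.5 mm above its underside. The V is 35 mm wide and 17.5 mm deep; the faces across x are flat, to grip. An 18 mm shaft lying in it has its axis 40.2 mm above the underside.
- shaft (a point): Loose steel shaft, 172 mm, 0.7 kg, in a wooden rest, axis 50 mm up (supports 45 to 61 mm either side, 12 mm board between). y: along it to the thick end. Point: on the axis, mid of the brown part (36 mm thick, y -22 to 22), where to grip; mass centre at y +9. Thick seat 30 mm, y 22 to 70; thin seat 18 mm, y -22 to -70; dark stubs to 86. In the V-blocks its axis is 40.2 mm above the plate's top.
- indicator (a point): Loose dial indicator on a stand, 0.6 kg: red base 60 (x) x 50 (y) x 52 mm, central 14 mm post 190 mm high. Point: on the post, 165 mm above the underside; grip here across y. An arm 116 mm up reaches along -x to the 42 mm dial (top 148 mm up); red stylus tip 75 mm along -x, 64 mm up, 6 mm clear over the shaft. The arm points towards the robot's side (yaw within 0.25), as when set up.
- heel_dolly: Bystander, left of the plate: loose bright steel heel dolly, 72 x 55 mm, 30 mm high, one end round, the other square. Origin: underside, axis of the round end; the square end lies 45 mm along x.
- comma_dolly: Bystander, far right: loose dark steel comma-shaped dolly, 111 x 57 mm, 34 mm high. Origin: underside, about its middle.
- setting_block: Bystander: loose bright block with six holes in its top, 75 (x) x 50 (y) x 25 mm high, on the plate in its far left corner. Origin: centre of its underside.
- toe_dolly: Bystander, near right: loose dark steel flat dolly, 105 (x) x 55 (y) mm, 22 to 30 mm high. Origin: centre of its underside.
There are look-alikes about, which are no part of the job. What is meant by the part that bears indicator is not orange or purple, and is the larger of those in its own colour.

How it is judged:
On the way, in this order (a step that is already met when the one before it is completed fails the run):
1. both V-blocks stand on the plate, the low one in its left half and the high one in its right half (z of low_block in the frame of plate between 0.064 and 0.072 m and z of high_block in the frame of plate between 0.0685 and 0.0765 m and y of low_block in the frame of plate above 0 m and y of high_block in the frame of plate below 0 m), for 0.2 s.
2. the shaft lies level in both V-blocks (z of shaft in the frame of plate between 0.0865 and 0.0935 m and angle between shaft's own y axis and vertical between 1.53 and 1.612 rad and y of low_block in the frame of shaft between 0.036 and 0.056 m and y of high_block in the frame of shaft between -0.056 and -0.036 m), for 0.2 s.
3. the indicator stands behind the shaft with its stylus over the shaft's middle (x of shaft in the frame of indicator between -0.085 and -0.065 m and y of shaft in the frame of indicator between -0.012 and 0.012 m and z of shaft in the frame of indicator between -0.13 and -0.12 m and angle between indicator's own z axis and vertical below 0.06 rad and x of indicator in the frame of plate above -0.025 m), for 0.2 s.
At the end, for the whole second after the job is handed in: Low block in the plate's left half, high in its right, both standing; shaft level in both (0.04 rad), aligned left-right (0.35 rad), blocks within 10 mm of seat middles; indicator upright behind, stylus over shaft's middle (10 mm across, 12 along); all released, at rest (all of step 1 and all of step 2 and all of step 3 and angle between the y axis of shaft and the y axis of plate, either way round below 0.35 rad and x of shaft in the frame of plate below 0.045 m and linear speed of each of shaft_b, stand, vlow, vhigh below 0.02 m/s); the robot touches nothing.
It fails at once if the indicator is tipped by more than 0.5 rad (angle between indicator's own z axis and vertical above 0.5 rad).
It fails at once if a dolly or the setting block is moved by more than 25 mm (distance of any of heel_dolly, comma_dolly, setting_block, toe_dolly from where it was at the start of the episode above 0.025 m).
It also fails if it takes over 118 s, if anything falls off the work surface, if the arm or the gripper's body presses on something with over 40 N, if the wrist force passes 120 N, or if a joint passes its speed limit or range.

## Working session

There is one attempt and no reset: what is moved stays moved. The work goes in short steps, Python scripts to look and compute and a shell command to move; the robot and the scene stay as the last step left them, time stands still between calls to the robot, and variables do not carry over. Pictures are saved under pics/ and viewed, about 12 in all and at most 16, crops included, and the job is handed in when it is done.

```bash
ls; mkdir -p pics; python3 - <<'E'
from rig import arm
import cv2,numpy as np
s=arm.get_state();print(s)
for c in("top","side"):
    im=arm.read_camera(c);cv2.imwrite(f"pics/{c}0.png",im)
    k=arm.get_calibration(c);print(c,{a:(np.round(b,4).tolist() if a=="extrinsics" else b) for a,b in k.items()})
    for n in("plate","low_block","high_block","shaft","indicator","setting_block"):
        print(n,[(np.round(d["location"]).tolist(),round(d["confidence"],2)) for d in arm.pinpoint(n,c)][:4])
E
```

```text
pics
{'t': 0.0, 'qpos': array([-8.82405735e-01,  3.85542564e-01,  6.63965842e-03, -5.17703763e-04,
       -1.19400475e+00, -2.58566807e-01]), 'dq': array([ 0.00062823,  0.00235423,  0.00041933,  0.00042184, -0.00223733,
       -0.00041779]), 'joint_efforts': array([-5.19355435e-04, -3.92290771e+01,  1.88397235e+01,  4.18603599e+00,
       -4.60772906e-03, -5.68660340e-06]), 'tool_pos': array([ 0.26018   , -0.56756861,  0.20493273]), 'tool_rot': array([ 3.13942848e+00, -7.48748847e-05, -2.71195978e+00]), 'wrist_force': array([-0.1454153 ,  0.18378295,  0.235277  ]), 'ft_torque': array([-0.01006931,  0.00282134, -0.05041941]), 'gripper_width': 0.08516305325035904}
top {'fx': 617.0527692462138, 'fy': 617.0527692462138, 'cx': 308.73751185605386, 'cy': 227.79594299383166, 'extrinsics': [[0.0272, -0.9996, 0.0104, -0.0855], [0.99, 0.0284, 0.1384, -0.531], [-0.1386, 0.0065, 0.9903, -1.8938], [0.0, 0.0, 0.0, 1.0]]}
plate [([210.0, 278.0], 0.8), ([295.0, 356.0], 0.64)]
low_block [([225.0, 157.0], 0.61)]
high_block [([246.0, 191.0], 0.6)]
shaft [([250.0, 414.0], 0.56)]
indicator [([196.0, 373.0], 0.76), ([166.0, 393.0], 0.7), ([304.0, 486.0], 0.68), ([251.0, 347.0], 0.68)]
setting_block [([188.0, 247.0], 0.82)]
side {'fx': 470.4736474432776, 'fy': 470.4736474432776, 'cx': 314.72359214285024, 'cy': 233.48176831717146, 'extrinsics': [[-0.8804, -0.4738, 0.0182, 0.4186], [0.257, -0.4446, 0.8581, -0.2536], [-0.3984, 0.7602, 0.5132, -1.0832], [0.0, 0.0, 0.0, 1.0]]}
plate [([275.0, 276.0], 0.93), ([201.0, 321.0], 0.5)]
low_block [([369.0, 195.0], 0.64)]
high_block [([343.0, 258.0], 0.61)]
shaft []
indicator [([220.0, 357.0], 0.91), ([183.0, 318.0], 0.79), ([182.0, 296.0], 0.76), ([166.0, 442.0], 0.67)]
setting_block [([272.0, 231.0], 0.79)]
```

View pics/top0.png

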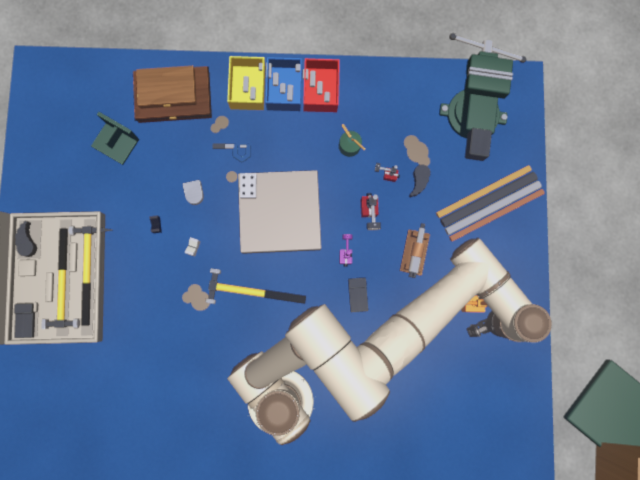

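View pics/side0.png

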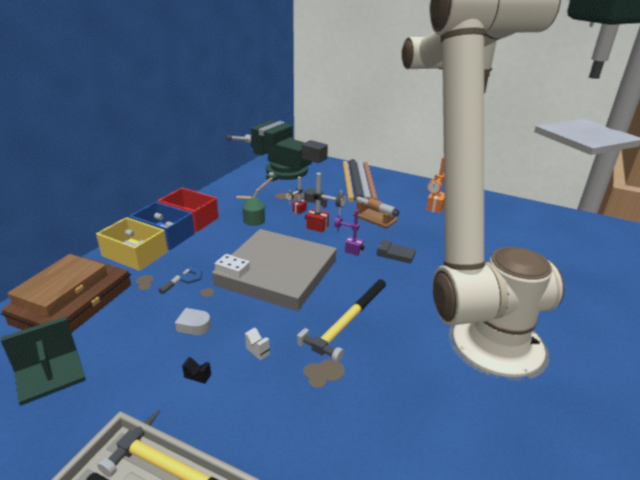

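```bash
cat > h.py <<'E'
from rig import arm
import numpy as np, cv2
from scipy.spatial.transform import Rotation as R
def ray(k,rc):
    E=np.array(k["extrinsics"]); d=np.array([(rc[1]-k["cx"])/k["fx"],-(rc[0]-k["cy"])/k["fy"],-1.])
    return -E[:3,:3].T@E[:3,3], E[:3,:3].T@d
def at_z(k,rc,z):
    o,d=ray(k,rc); return o+d*(z-o[2])/d[2]
def proj(k,p):
    E=np.array(k["extrinsics"]); c=E[:3,:3]@np.asarray(p)+E[:3,3]
    return np.array([k["cy"]+k["fy"]*c[1]/c[2], k["cx"]-k["fx"]*c[0]/c[2]])
def tri(k1,a,k2,b):
    o1,d1=ray(k1,a);o2,d2=ray(k2,b)
    t=np.linalg.lstsq(np.c_[d1,-d2],o2-o1,rcond=None)[0]
    p,q=o1+t[0]*d1,o2+t[1]*d2
    return (p+q)/2,np.linalg.norm(p-q)
def go(p,yaw):
    """shift (cm, tool axes) and twist to a tool-down pose at p, y axis of jaws at world angle 'yaw' (mod pi)"""
    s=arm.get_state();T=R.from_euler("xyz",s["tool_rot"])
    best=None
    for dy in(0,np.pi):
        # tool down: z=-Z, jaw axis y along yaw
        y=np.array([np.cos(yaw+dy),np.sin(yaw+dy),0]);z=np.array([0,0,-1.]);x=np.cross(y,z)
        r=T.inv()*R.from_matrix(np.c_[x,y,z])
        q=s["qpos"][5]
        v=r.as_rotvec()
        if best is None or np.linalg.norm(v)<np.linalg.norm(best): best=v
    print("shift cm",np.round(T.inv().apply(np.asarray(p)-s["tool_pos"])*100,2),"twist",np.round(best,3),"q6",round(s["qpos"][5],2),"tcp",np.round(s["tool_pos"],4),"t",round(s["t"],2))
def rect(mask):
    """corners of the min-area rectangle as row,col"""
    n,l,st,_=cv2.connectedComponentsWithStats(mask.astype(np.uint8))
    i=1+np.argmax(st[1:,4]); ys,xs=np.nonzero(l==i)
    return cv2.boxPoints(cv2.minAreaRect(np.c_[xs,ys].astype(np.float32)))[:,::-1]
def ang(w): # directions and lengths of the sides of a world quad
    return [(round(np.hypot(*e[:2]),4),round(np.arctan2(e[1],e[0]),3)) for e in (w[1]-w[0],w[2]-w[1])]
E
python3 - <<'E'
from h import *
kt,ks=arm.get_calibration("top"),arm.get_calibration("side")
pp=lambda *a:print(*[np.round(x,3).tolist() if isinstance(x,np.ndarray) else x for x in a])
pp("low",at_z(kt,(225,157),.018),at_z(ks,(369,195),.018),*tri(kt,(225,157),ks,(369,195)))
pp("high",at_z(kt,(246,191),.0225),at_z(ks,(343,258),.0225))
pp("shaft",at_z(kt,(250,414),.05))
for a in((196,373),(166,393)):
  for b in((220,357),(183,318),(182,296)): pp("ind",a,b,*tri(kt,a,ks,b))
pp("plate",at_z(kt,(210,278),0),at_z(ks,(275,276),0))
pp("setb",at_z(kt,(188,247),.05))
arm.read_camera("top")
for n,z in(("plate",.05),("low_block",.036),("high_block",.045),("shaft",.05),("setting_block",.075)):
    for d in arm.trace(n,"top")[:2]:
        w=np.array([at_z(kt,c,z) for c in rect(d["pixels"])]); pp(n,round(d["confidence"],2),w.mean(0),ang(w))
E
```

```text
low [0.531, 0.408, 0.018] [0.538, 0.409, 0.018] [0.533, 0.409, 0.02] 0.006378654603280172
high [0.467, 0.297, 0.022] [0.465, 0.286, 0.023]
shaft [0.471, -0.398, 0.05]
ind (196, 373) (220, 357) [0.564, -0.29, 0.049] 0.152854859383404
ind (196, 373) (183, 318) [0.612, -0.259, 0.159] 0.009484591566075375
ind (196, 373) (182, 296) [0.643, -0.245, 0.156] 0.057672497938483384
ind (166, 393) (220, 357) [0.632, -0.363, 0.011] 0.2288603786916284
ind (166, 393) (183, 318) [0.685, -0.334, 0.12] 0.0712149012315508
ind (166, 393) (182, 296) [0.721, -0.322, 0.111] 0.0007185531134338786
plate [0.593, 0.029, 0.0] [0.584, 0.024, 0.0]
setb [0.652, 0.126, 0.05]
plate 0.77 [0.582, 0.026, 0.05] [(np.float64(0.2559), np.float64(-1.498)), (np.float64(0.2546), np.float64(-3.076))]
low_block 0.47 [0.531, 0.409, 0.036] [(np.float64(0.0324), np.float64(-1.386)), (np.float64(0.058), np.float64(-2.931))]
high_block 0.47 [0.465, 0.29, 0.045] [(np.float64(0.0522), np.float64(-0.326)), (np.float64(0.0366), np.float64(-1.923))]
shaft 0.79 [0.471, -0.408, 0.05] [(np.float64(0.17), np.float64(-0.191)), (np.float64(0.039), np.float64(-1.742))]
setting_block 0.95 [0.656, 0.123, 0.075] [(np.float64(0.0465), np.float64(-1.541)), (np.float64(0.0757), np.float64(-3.102))]
```

```bash
python3 - <<'E'
from h import *
go([.42,-.1,.30],-.5)
go([.46,.33,.30],0.1)
s=arm.get_state();print(np.round(R.from_euler("xyz",s["tool_rot"]).as_matrix(),3))
E=np.array(arm.get_calibration("wrist")["extrinsics"]);T=np.eye(4);T[:3,:3]=R.from_euler("xyz",s["tool_rot"]).as_matrix();T[:3,3]=s["tool_pos"]
print(np.round(np.linalg.inv(T)@np.linalg.inv(E),3))
E
```

```text
shift cm [-34.01  35.91  -9.4 ] twist [-0.    -0.    -0.641] q6 -0.26 tcp [ 0.2605 -0.5681  0.206 ] t 1.0
shift cm [-55.57  73.33  -9.4 ] twist [-0.    -0.    -1.241] q6 -0.26 tcp [ 0.2605 -0.5681  0.206 ] t 1.0
[[-0.909 -0.417  0.   ]
 [-0.417  0.909 -0.   ]
 [-0.    -0.    -1.   ]]
[[-0.001  0.962  0.272  0.07 ]
 [ 1.     0.     0.001 -0.   ]
 [ 0.001  0.272 -0.962 -0.168]
 [ 0.     0.     0.     1.   ]]
```

```bash
python3 -m crank '{"translation":[[-5,6,-4],[-12,13,-9.4],[-18,19,-9.4],[-24,25,-9.4],[-30,31.5,-9.4]],"twist":[[0,0,-0.12],[0,0,-0.24],[0,0,-0.36],[0,0,-0.48],[0,0,-0.6]],"claw":[8.5,8.5,8.5,8.5,8.5]}'; python3 - <<'E'
from h import *
go([.49,.31,.30],0.1)
E
```

```text
t: 1.62
tool_pos: [0.3565, -0.2866, 0.2913]
tool_rot: [-3.14, 0.0, -2.108]
wrist_force: [0.8, -0.2, 0.0]
gripper_width: 0.085
shift cm [-58.09  19.07  -0.89] twist [-0.002 -0.    -0.637] q6 -0.22 tcp [ 0.3565 -0.2866  0.2913] t 1.62
```

```bash
python3 -m crank '{"translation":[[-5.8,1.9,-1],[-11.6,3.8,-1],[-17.4,5.7,-1],[-23.2,7.6,-1],[-29,9.5,-1]],"twist":[[0,0,-0.13],[0,0,-0.26],[0,0,-0.39],[0,0,-0.52],[0,0,-0.64]],"claw":[8.5,8.5,8.5,8.5,8.5]}'; python3 - <<'E'
from h import *
go([.49,.31,.30],0.1)
E
```

```text
t: 2.25
tool_pos: [0.4239, 0.0112, 0.301]
tool_rot: [-3.14, 0.0, -1.467]
wrist_force: [1.2, -0.2, -0.2]
gripper_width: 0.0847
shift cm [-29.03  -9.66   0.13] twist [-0.002  0.     0.004] q6 -0.31 tcp [0.4239 0.0112 0.301 ] t 2.25
```

```bash
python3 -m crank '{"translation":[[-5.8,-1.9,0],[-11.6,-3.8,0],[-17.4,-5.7,0],[-23.2,-7.6,0],[-29,-9.7,0]],"twist":[[0,0,0],[0,0,0],[0,0,0],[0,0,0],[0,0,0]],"claw":[8.5,8.5,8.5,8.5,8.5]}'; python3 - <<'E'
from h import *
arm.get_state();k=arm.get_calibration("wrist");im=arm.read_camera("wrist");cv2.imwrite("pics/w1.png",im)
print(arm.get_state()["tool_pos"])
for n,z in(("low_block",.036),("high_block",.045)):
    for d in arm.trace(n,"wrist")[:2]:
        w=np.array([at_z(k,c,z) for c in rect(d["pixels"])]); print(n,round(d["confidence"],2),w.mean(0).round(4),ang(w),np.round(d["location"]))
    for d in arm.pinpoint(n,"wrist")[:2]: print(n,np.round(d["location"]),at_z(k,d["location"],z/2).round(4))
E
```

```text
t: 2.88
tool_pos: [0.4919, 0.3094, 0.3008]
tool_rot: [-3.141, 0.0, -1.471]
wrist_force: [0.6, -0.6, 0.9]
gripper_width: 0.085
[0.49367926 0.31562772 0.29845652]
low_block 0.77 [0.534  0.4039 0.036 ] [(np.float64(0.053), np.float64(-2.948)), (np.float64(0.0382), np.float64(1.741))] [269. 281.]
low_block [269. 283.] [0.5306 0.4079 0.018 ]
high_block 0.91 [0.4666 0.287  0.045 ] [(np.float64(0.0289), np.float64(-1.865)), (np.float64(0.0519), np.float64(2.858))] [184. 342.]
high_block [185. 346.] [0.4625 0.2905 0.0225]
```

View pics/w1.png

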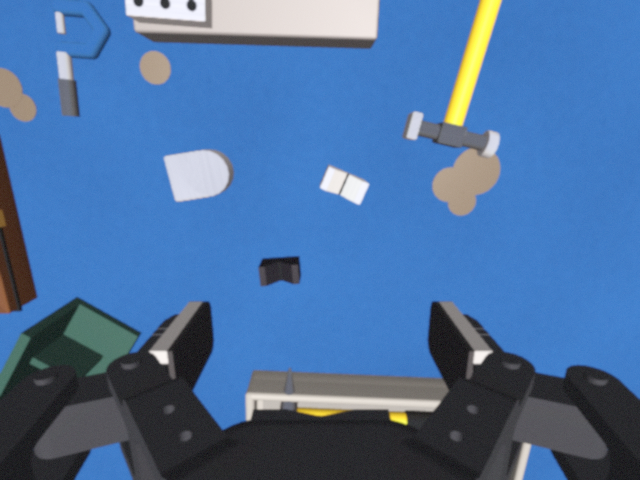

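```bash
python3 - <<'E'
from h import *
go([.532,.406,.09],0.194)
E
```

```text
shift cm [-9.43 -5.02 21.  ] twist [ 0.001 -0.001 -0.095] q6 -0.74 tcp [0.4916 0.3073 0.3001] t 3.12
```

```bash
python3 -m crank '{"translation":[[-2.5,-1.3,5.2],[-5,-2.5,10.5],[-7.2,-3.8,15.7],[-9.4,-5,21],[-9.4,-5,21]],"twist":[[0,0,-0.095],[0,0,-0.095],[0,0,-0.095],[0,0,-0.095],[0,0,-0.095]],"claw":[8.5,8.5,8.5,8.5,8.5]}'; python3 - <<'E'
from h import *
k=arm.get_calibration("wrist");im=arm.read_camera("wrist");cv2.imwrite("pics/w2.png",im)
go([.532,.406,.013],0.194)
for n,z in(("low_block",.036),):
    for d in arm.trace(n,"wrist")[:2]:
        w=np.array([at_z(k,c,z) for c in rect(d["pixels"])]); print(n,round(d["confidence"],2),w.mean(0).round(4),ang(w),np.round(d["location"]))
    for d in arm.pinpoint(n,"wrist")[:2]: print(n,np.round(d["location"]),at_z(k,d["location"],z/2).round(4))
E
```

```text
t: 3.75
tool_pos: [0.5303, 0.4031, 0.0849]
tool_rot: [3.133, -0.006, -1.378]
wrist_force: [0.3, 0.3, 0.2]
gripper_width: 0.085
shift cm [-0.21 -0.07  7.59] twist [ 0.003 -0.003 -0.001] q6 -0.7 tcp [0.5319 0.4041 0.0889] t 3.8
low_block 0.84 [0.5355 0.4062 0.036 ] [(np.float64(0.0339), np.float64(-1.43)), (np.float64(0.049), np.float64(-2.968))] [257. 310.]
low_block [254. 314.] [0.5327 0.4084 0.018 ]
```

View pics/w2.png

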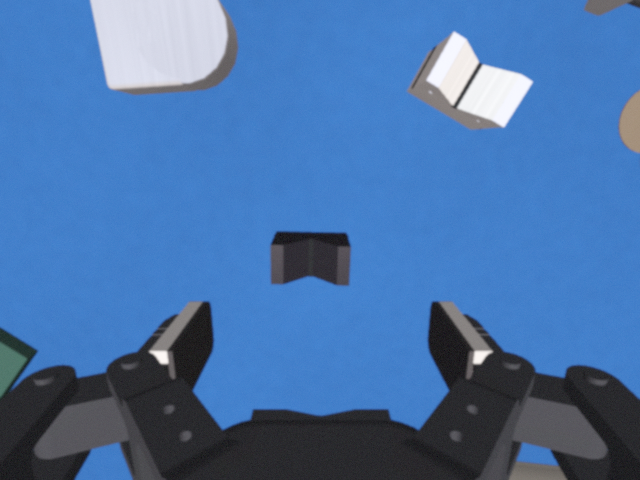

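```bash
python3 - <<'E'
from h import *
k=arm.get_calibration("wrist")
for rc in((245,272),(244,349),(284,271),(285,350)): print(at_z(k,rc,.036).round(4))
print(at_z(k,(265,311),.036))
go([.532,.406,.013],0.18)
E
```

```text
[0.5644 0.4078 0.036 ]
[0.516  0.3977 0.036 ]
[0.5608 0.4346 0.036 ]
[0.5093 0.4252 0.036 ]
[0.53728018 0.41637844 0.036     ]
shift cm [-0.05  0.16  8.03] twist [-0.004  0.002  0.014] q6 -0.7 tcp [0.5334 0.4056 0.0933] t 3.9
```

```bash
python3 -m crank '{"translation":[[0,0,0],[0,0,0]],"twist":[[0,0,0],[0,0,0]],"claw":[8.5,8.5]}'; python3 - <<'E'
from h import *
k=arm.get_calibration("wrist");im=arm.read_camera("wrist")
for d in arm.trace("low_block","wrist")[:1]:
    m=d["pixels"];c=rect(m);print(c.round())
    b=c[np.argsort(c[:,0])][2:].mean(0); t=c[np.argsort(c[:,0])][:2].mean(0)
    print("top face +y edge",at_z(k,b,.036),"bottom -y edge",at_z(k,t,0))
for d in arm.pinpoint("low_block","wrist")[:2]: print(np.round(d["location"]),at_z(k,d["location"],.018).round(4))
go([.532,.406,.013],0.18)
E
```

```text
t: 4.15
tool_pos: [0.5327, 0.406, 0.0929]
tool_rot: [-3.139, 0.002, -1.377]
wrist_force: [0.0, 0.3, 0.8]
gripper_width: 0.0852
[[275. 277.]
 [224. 278.]
 [225. 356.]
 [276. 355.]]
top face +y edge [0.53203928 0.42325931 0.036     ] bottom -y edge [0.53680668 0.3976094  0.        ]
[248. 317.] [0.5339 0.4095 0.018 ]
shift cm [-0.01  0.04  7.85] twist [-0.001  0.001  0.014] q6 -0.7 tcp [0.5323 0.4059 0.0915] t 4.3
```

```bash
python3 -m crank '{"translation":[[-0.45,-0.1,4],[-0.45,-0.1,7.6],[-0.45,-0.1,7.6],[-0.45,-0.1,7.6]],"twist":[[0,0,0],[0,0,0],[0,0,0],[0,0,0]],"claw":[8.5,8.5,8.5,4.0]}' 60;  python3 -m crank '{"translation":[[0,0,0],[0,0,0],[0,0,0],[0,0,0]],"twist":[[0,0,0],[0,0,0],[0,0,0],[0,0,0]],"claw":[4,4,4,4]}' 60
```

```text
t: 4.8
tool_pos: [0.5332, 0.4113, 0.016]
tool_rot: [-3.139, 0.001, -1.376]
wrist_force: [0.2, 0.6, 0.7]
gripper_width: 0.0698
t: 5.3
tool_pos: [0.5324, 0.4105, 0.0148]
tool_rot: [-3.141, 0.0, -1.377]
wrist_force: [-0.2, 0.3, -0.5]
gripper_width: 0.0399
```

```bash
python3 - <<'E'
from h import *
im=arm.read_camera("wrist");a=cv2.resize(im,(560,420));b=arm.read_camera("side")[300:420,120:300];b=cv2.resize(b,(240,160))
a[:160,:240]=b;cv2.imwrite("pics/w3.png",a)
E
```

```text
(no output)
```

View pics/w3.png

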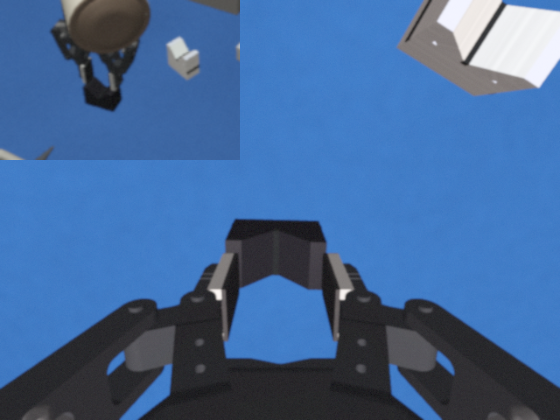

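```bash
python3 - <<'E'
from h import *
k=arm.get_calibration("wrist");s=arm.get_state();T=R.from_euler("xyz",s["tool_rot"]);p=s["tool_pos"]
for x in(-.011,.011):
  for y in (-.02,.02):
    for z in(.008,-.03): print(x,y,z,(proj(k,p+T.apply([x,y,z]))*.875).round())
for d in arm.pinpoint("low_block","wrist")[:2]: print(np.round(d["location"]*1),at_z(k,d["location"],.018).round(4))
for dz in(.036,): print([ (at_z(k,np.array(rc)/.875,.036)).round(4).tolist() for rc in((285,232),(288,322),(220,235),(220,318))], s["tool_pos"])
E
```

```text
-0.011 -0.02 0.008 [261. 246.]
-0.011 -0.02 -0.03 [294. 238.]
-0.011 0.02 0.008 [261. 313.]
-0.011 0.02 -0.03 [294. 321.]
0.011 -0.02 0.008 [226. 245.]
0.011 -0.02 -0.03 [252. 237.]
0.011 0.02 0.008 [226. 314.]
0.011 0.02 -0.03 [252. 322.]
[286. 316.] [0.5343 0.4101 0.018 ]
[[0.5541, 0.4257, 0.036], [0.5087, 0.4185, 0.036], [0.558, 0.3911, 0.036], [0.5188, 0.3834, 0.036]] [0.53232566 0.4104889  0.0145102 ]
```

```bash
python3 -m crank '{"translation":[[0,0,0],[0,0,0]],"twist":[[0,0,0],[0,0,0]],"claw":[3.0,2.5]}' 60; python3 - <<'E'
from h import *
print(arm.get_calibration("wrist")["fx"],arm.get_state()["gripper_width"])
b=arm.read_camera("side")[320:400,150:270];a=arm.read_camera("wrist")[160:400,200:440]
cv2.imwrite("pics/w4.png",np.hstack([cv2.resize(b,(480,320)),cv2.resize(a,(320,320))]))
E
```

```text
t: 5.7
tool_pos: [0.5323, 0.4105, 0.0144]
tool_rot: [3.141, -0.0, -1.377]
wrist_force: [-0.2, -0.5, 0.0]
gripper_width: 0.0249
365.6093460342351 0.024854425654264337
```

View pics/w4.png

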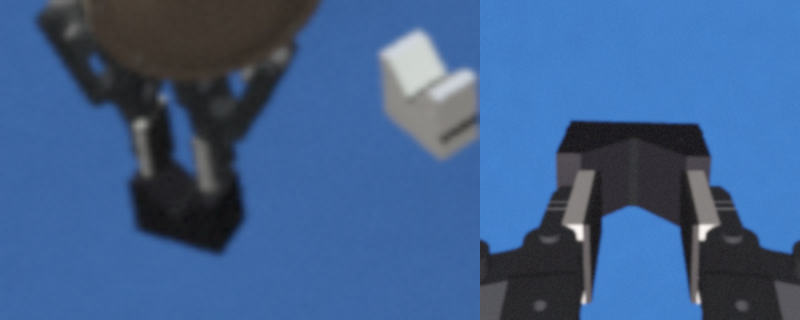

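```bash
python3 - <<'E'
from h import *
k=arm.get_calibration("side");w=arm.get_calibration("wrist");s=arm.get_state();T=R.from_euler("xyz",s["tool_rot"]);p=s["tool_pos"]
for y in (-.0125,.0125):
    for z in(.008,-.011,-.03,-.045): print(y,z,proj(k,p+T.apply([0,y,z])).round(),proj(w,p+T.apply([0.011,y,z])).round())
print("block top centre",proj(k,[.534,.41,.036]),proj(k,[.534,.41,.0]))
print(tri(k,(365.5,195),w,(287,318)))
E
```

```text
-0.0125 0.008 [373. 192.] [259. 295.]
-0.0125 -0.011 [367. 191.] [272. 292.]
-0.0125 -0.03 [360. 190.] [288. 289.]
-0.0125 -0.045 [355. 189.] [304. 286.]
0.0125 0.008 [376. 203.] [259. 344.]
0.0125 -0.011 [370. 202.] [272. 347.]
0.0125 -0.03 [363. 201.] [288. 350.]
0.0125 -0.045 [358. 200.] [304. 353.]
block top centre [363.93033326 195.31731793] [376.24748004 197.24489475]
(array([0.53550648, 0.40739775, 0.0282021 ]), np.float64(0.004073318172829015))
```

```bash
python3 -m crank '{"translation":[[0,0,0],[0,0,0],[0,0,0],[0,0,0.3],[0,0,0.6]],"twist":[[0,0,0],[0,0,0],[0,0,0],[0,0,0],[0,0,0]],"claw":[7.5,7.5,7.5,7.5,7.5]}' 60;python3 -m crank '{"translation":[[0,0,0.3],[0,0,0.5],[0,0,0.5]],"twist":[[0,0,0],[0,0,0],[0,0,0]],"claw":[7.5,7.5,7.5]}'; python3 - <<'E'
from h import *
im=arm.read_camera("wrist")[120:400,120:520]
b=arm.read_camera("side")[320:400,150:270]
cv2.imwrite("pics/w5.png",np.hstack([cv2.resize(b,(400,280)),im]))
E
```

```text
t: 6.42
tool_pos: [0.5322, 0.4104, 0.0082]
tool_rot: [3.141, -0.0, -1.377]
wrist_force: [-0.0, -0.9, 0.3]
gripper_width: 0.0749
t: 6.8
tool_pos: [0.5323, 0.4103, 0.0032]
tool_rot: [3.141, -0.0, -1.377]
wrist_force: [0.4, 0.0, 1.1]
gripper_width: 0.0751
```

View pics/w5.png

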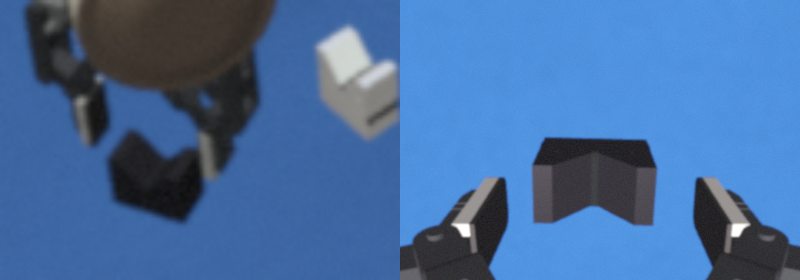

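```bash
python3 - <<'E'
from h import *
k=arm.get_calibration("side");w=arm.get_calibration("wrist");s=arm.get_state();T=R.from_euler("xyz",s["tool_rot"]);p=s["tool_pos"]
# side crop scale 3.333 x, 3.5 y ; offsets (150,320)
for sc,wc in(((92,143),(500-400,182)),((208,178),(698-400,180))):
    a=(320+sc[1]/3.5,150+sc[0]/3.333);b=(120+wc[1],120+wc[0])
    q,e=tri(k,a,w,b);print(np.round(a),b,q.round(4),round(e,4),"tool",T.inv().apply(q-p).round(4))
for z in (0,.02,.04):print(at_z(w,(300,220),z),at_z(w,(300,418),z),at_z(k,(361,178),z))
E
```

```text
[361. 178.] (302, 220) [0.5754 0.4166 0.0292] 0.0021 tool [ 0.0024 -0.0434 -0.0257]
[371. 212.] (300, 418) [0.4942 0.4009 0.0292] 0.0059 tool [ 0.002   0.0394 -0.0257]
[0.58049661 0.42988251 0.        ] [0.48111181 0.41045656 0.        ] [0.59838127 0.3970904  0.        ]
[0.57643271 0.41969618 0.02      ] [0.48861087 0.40253035 0.02      ] [0.58281291 0.41045776 0.02      ]
[0.57236882 0.40950984 0.04      ] [0.49610993 0.39460413 0.04      ] [0.56724456 0.42382513 0.04      ]
```

```bash
python3 -m crank '{"translation":[[0,0,0.3],[0,0,0.6],[0,0,0.9],[0,0,0.9]],"twist":[[0,0,0],[0,0,0],[0,0,0],[0,0,0]],"claw":[7.5,7.5,7.5,7.5]}' 60; python3 - <<'E'
from h import *
im=arm.read_camera("wrist")[120:400,120:520]
b=arm.read_camera("side")[320:400,150:270]
cv2.imwrite("pics/w6.png",np.hstack([cv2.resize(b,(400,280)),im]))
E
```

```text
t: 7.4
tool_pos: [0.5321, 0.4102, -0.006]
tool_rot: [3.141, -0.001, -1.377]
wrist_force: [0.4, -0.4, 0.9]
gripper_width: 0.0754
```

View pics/w6.png

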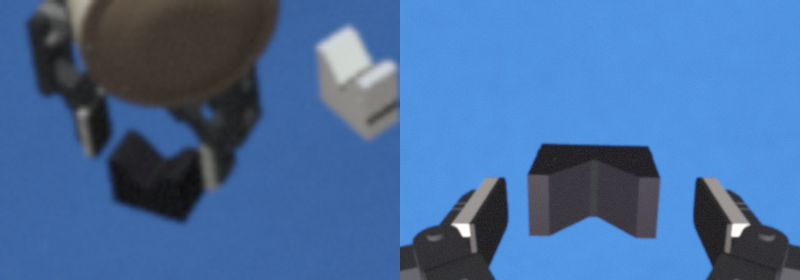

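```bash
python3 -m crank '{"translation":[[0,0,0.4],[0,0,0.8],[0,0,1.2],[0,0,1.2],[0,0,1.2]],"twist":[[0,0,0],[0,0,0],[0,0,0],[0,0,0],[0,0,0]],"claw":[7.5,7.5,7.5,4,4]}' 60;python3 -m crank '{"translation":[[0,0,0],[0,0,0],[0,0,0]],"twist":[[0,0,0],[0,0,0],[0,0,0]],"claw":[4,4,4]}' 
```

```text
t: 8.12
tool_pos: [0.5328, 0.411, -0.017]
tool_rot: [-3.14, 0.001, -1.377]
wrist_force: [0.1, 0.6, -1.4]
gripper_width: 0.0489
t: 8.5
tool_pos: [0.5327, 0.4109, -0.0172]
tool_rot: [-3.141, 0.001, -1.377]
wrist_force: [0.1, 1.5, 1.5]
gripper_width: 0.0492
```

```bash
python3 -m crank '{"translation":[[0,0,-4],[0,0,-9],[0,0,-12]],"twist":[[0,0,0],[0,0,0],[0,0,0]],"claw":[4,4,4]}'; python3 - <<'E'
from h import *
print(arm.get_state()["gripper_width"]);go([.548,.071,.12],0.05);go([.548,.071,.034],0.05)
E
```

```text
t: 8.88
tool_pos: [0.5321, 0.4103, 0.104]
tool_rot: [3.142, 0.0, -1.377]
wrist_force: [1.1, 0.8, -3.1]
gripper_width: 0.0489
0.04892851440875311
shift cm [33.6   4.98 -1.61] twist [0.    0.    0.144] q6 -0.7 tcp [0.5321 0.4103 0.104 ] t 8.88
shift cm [33.6   4.98  6.99] twist [0.    0.    0.144] q6 -0.7 tcp [0.5321 0.4103 0.104 ] t 8.88
```

```bash
python3 -m crank '{"translation":[[6,0.9,-1.6],[12,1.8,-1.6],[18,2.7,-1.6],[24,3.6,-1.6],[30,4.5,-1.6]],"twist":[[0,0,0.03],[0,0,0.06],[0,0,0.09],[0,0,0.12],[0,0,0.144]],"claw":[4,4,4,4,4]}';python3 -m crank '{"translation":[[3.6,0,0],[3.6,0,0],[3.6,0,0]],"twist":[[0,0,0],[0,0,0],[0,0,0]],"claw":[4,4,4]}'; python3 - <<'E'
from h import *
go([.548,.071,.034],0.05)
E
```

```text
t: 9.5
tool_pos: [0.5444, 0.1051, 0.1174]
tool_rot: [3.139, -0.001, -1.522]
wrist_force: [1.3, 0.2, -1.8]
gripper_width: 0.0489
t: 9.88
tool_pos: [0.5471, 0.0714, 0.1178]
tool_rot: [3.14, -0.0, -1.521]
wrist_force: [0.4, 1.8, -2.8]
gripper_width: 0.0489
shift cm [ 0.05 -0.1   8.38] twist [ 0.002 -0.    -0.001] q6 -0.37 tcp [0.5471 0.0714 0.1178] t 9.88
```

```bash
python3 -m crank '{"translation":[[0,-0.1,4],[0,-0.1,7.5],[0,-0.1,8.2],[0,-0.1,8.4],[0,-0.1,8.4]],"twist":[[0,0,0],[0,0,0],[0,0,0],[0,0,0],[0,0,0]],"claw":[4,4,4,4,4]}'
```

```text
t: 10.5
tool_pos: [0.5499, 0.0723, 0.0357]
tool_rot: [-3.139, 0.001, -1.52]
wrist_force: [-0.2, 0.9, -2.8]
gripper_width: 0.049
```

```bash
python3 -m crank '{"translation":[[0,0,0.1],[0,0,0.1],[0,0,0.1]],"twist":[[0,0,0],[0,0,0],[0,0,0]],"claw":[4,4,4]}'
```

```text
t: 10.88
tool_pos: [0.549, 0.0715, 0.0338]
tool_rot: [-3.141, 0.0, -1.521]
wrist_force: [-0.4, 0.9, -2.5]
gripper_width: 0.0492
```

Close to the surface; release and back off, then go over to the high block.

```bash
python3 -m crank '{"translation":[[0,0,0.1],[0,0,0.1],[0,0,0.1],[0,0,-4],[0,0,-9]],"twist":[[0,0,0],[0,0,0],[0,0,0],[0,0,0],[0,0,0]],"claw":[5.8,7,7,8,8]}'; python3 - <<'E'
from h import *
k=arm.get_calibration("wrist");im=arm.read_camera("wrist");cv2.imwrite("pics/w7.png",im)
for d in arm.pinpoint("low_block","wrist")[:2]: print(np.round(d["location"]),at_z(k,d["location"],.068).round(4))
go([.464,.289,.10],-.284)
E
```

```text
t: 11.5
tool_pos: [0.5481, 0.0712, 0.1236]
tool_rot: [3.139, -0.001, -1.521]
wrist_force: [0.9, 0.7, -0.5]
gripper_width: 0.0801
[252. 322.] [0.5467 0.0716 0.068 ]
shift cm [-22.05   7.81   2.93] twist [-0.012  0.005  0.335] q6 -0.37 tcp [0.553  0.0727 0.1297] t 11.6
```

View pics/w7.png

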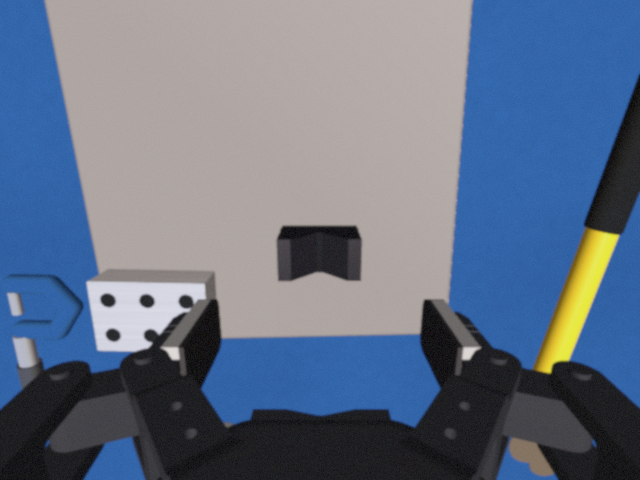

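```bash
python3 -m crank '{"translation":[[-5.5,1.9,1.5],[-11,3.9,2],[-16.5,5.8,2.5],[-22,7.8,2.7],[-22,7.8,2.7]],"twist":[[0,0,0.09],[0,0,0.18],[0,0,0.26],[0,0,0.335],[0,0,0.335]],"claw":[8,8,8,8,8]}';python3 -m crank '{"translation":[[0,0,0],[0,0,0],[0,0,0]],"twist":[[0,0,0],[0,0,0],[0,0,0]],"claw":[7.5,7.5,7.5]}'; python3 - <<'E'
from h import *
k=arm.get_calibration("wrist");im=arm.read_camera("wrist")
for d in arm.trace("high_block","wrist")[:1]:
    c=rect(d["pixels"]);print(c.round())
    c=c[np.argsort(c[:,0])];b=c[2:];t=c[:2].mean(0)
    print("top face edge",at_z(k,b.mean(0),.045),"bottom edge",at_z(k,t,0),at_z(k,b[0],.045)-at_z(k,b[1],.045))
p=[.464,.289]
for d in arm.pinpoint("high_block","wrist")[:2]: print(np.round(d["location"]),at_z(k,d["location"],.0225).round(4))
go([.464,.289,-.015],-.284)
E
```

```text
t: 12.22
tool_pos: [0.4587, 0.2907, 0.0962]
tool_rot: [-3.141, 0.001, -1.85]
wrist_force: [-0.0, 0.0, -0.4]
gripper_width: 0.0799
t: 12.6
tool_pos: [0.4604, 0.2863, 0.0965]
tool_rot: [-3.142, 0.0, -1.858]
wrist_force: [-0.2, -1.1, 1.0]
gripper_width: 0.075
[[225. 272.]
 [224. 352.]
 [280. 353.]
 [281. 273.]]
top face edge [0.46987407 0.30231132 0.045     ] bottom edge [0.46353705 0.27615605 0.        ] [-0.05016198  0.01395938  0.        ]
[248. 315.] [0.4647 0.2878 0.0225]
shift cm [-0.32 -0.29 11.15] twist [-0.     0.    -0.002] q6 -1.14 tcp [0.4603 0.2867 0.0965] t 12.75
```

```bash
python3 -m crank '{"translation":[[-0.3,-0.5,5],[-0.3,-0.5,10],[-0.3,-0.5,11.1],[-0.3,-0.5,11.1],[-0.3,-0.5,11.1]],"twist":[[0,0,0],[0,0,0],[0,0,0],[0,0,0],[0,0,0]],"claw":[7.5,7.5,7.5,4,4]}' 60;python3 -m crank '{"translation":[[0,0,0],[0,0,0],[0,0,0]],"twist":[[0,0,0],[0,0,0],[0,0,0]],"claw":[4,4,4]}';python3 -m crank '{"translation":[[0,0,-4],[0,0,-10],[0,0,-14]],"twist":[[0,0,0],[0,0,0],[0,0,0]],"claw":[4,4,4]}'; python3 - <<'E'
from h import *
go([.5515,-.0215,.15],0.045)
E
```

```text
t: 13.38
tool_pos: [0.4668, 0.2901, -0.0125]
tool_rot: [-3.14, 0.003, -1.855]
wrist_force: [0.4, 0.0, -3.5]
gripper_width: 0.0495
t: 13.75
tool_pos: [0.4663, 0.2898, -0.0129]
tool_rot: [-3.14, 0.003, -1.855]
wrist_force: [-1.1, 0.1, 6.5]
gripper_width: 0.0491
t: 14.12
tool_pos: [0.4657, 0.289, 0.1278]
tool_rot: [-3.141, 0.002, -1.856]
wrist_force: [0.4, 0.2, -3.2]
gripper_width: 0.0491
shift cm [ 27.38 -16.97  -2.26] twist [-0.001  0.002 -0.33 ] q6 -1.14 tcp [0.4657 0.289  0.1278] t 14.12
```

```bash
python3 -m crank '{"translation":[[5,-3.1,-2],[10,-6.2,-2.2],[15,-9.3,-2.2],[20,-12.4,-2.2],[25,-15.5,-2.2]],"twist":[[0,0,-0.07],[0,0,-0.14],[0,0,-0.21],[0,0,-0.28],[0,0,-0.33]],"claw":[4,4,4,4,4]}'; python3 -m crank '{"translation":[[2.7,-0.6,0],[2.7,-0.6,0],[2.7,-0.6,0]],"twist":[[0,0,0],[0,0,0],[0,0,0]],"claw":[4,4,4]}';python3 - <<'E'
from h import *
go([.5515,-.0215,.0385],0.045)
E
```

```text
t: 14.75
tool_pos: [0.5434, 0.0035, 0.147]
tool_rot: [3.14, 0.0, -1.524]
wrist_force: [0.7, 1.4, -3.6]
gripper_width: 0.049
t: 15.12
tool_pos: [0.5505, -0.0212, 0.1469]
tool_rot: [3.14, 0.0, -1.526]
wrist_force: [-0.9, 1.0, -2.6]
gripper_width: 0.0493
shift cm [ 0.04 -0.11 10.84] twist [ 0.001  0.    -0.   ] q6 -0.21 tcp [ 0.5505 -0.0212  0.1469] t 15.12
```

```bash
python3 -m crank '{"translation":[[0,-0.2,5],[0,-0.2,9.5],[0,-0.2,10.6],[0,-0.2,10.7],[0,-0.2,10.8]],"twist":[[0,0,0],[0,0,0],[0,0,0],[0,0,0],[0,0,0]],"claw":[4,4,4,4,4]}';python3 -m crank '{"translation":[[0,0,0],[0,0,0.1],[0,0,0.1]],"twist":[[0,0,0],[0,0,0],[0,0,0]],"claw":[4,4,4]}'
```

```text
t: 15.75
tool_pos: [0.5549, -0.0206, 0.0414]
tool_rot: [-3.138, 0.0, -1.525]
wrist_force: [-0.3, 0.2, -3.5]
gripper_width: 0.0492
t: 16.12
tool_pos: [0.5533, -0.0213, 0.0388]
tool_rot: [-3.141, 0.0, -1.526]
wrist_force: [-0.4, -0.9, -2.9]
gripper_width: 0.049
```

Release, retreat, and head toward the shaft.

```bash
python3 -m crank '{"translation":[[0,0,0.1],[0,0,0.1],[0,0,0.1],[0,0,-6],[0,0,-12]],"twist":[[0,0,0],[0,0,0],[0,0,0],[0,0,0],[0,0,0]],"claw":[5.8,7,7.5,8,8]}'; python3 -m crank '{"translation":[[0,0,-6],[0,0,-9],[0,0,-9],[0,0,-9]],"twist":[[0,0,0],[0,0,0],[0,0,0],[0,0,0]],"claw":[8,8,8,8]}';python3 - <<'E'
from h import *
k=arm.get_calibration("wrist");im=arm.read_camera("wrist");cv2.imwrite("pics/w8.png",im)
for n,z in(("low_block",.068),("high_block",.0725)):
  for d in arm.pinpoint(n,"wrist")[:2]: print(n,round(d["confidence"],2),np.round(d["location"]),at_z(k,d["location"],z).round(4))
for d in arm.trace("plate","wrist")[:1]:
    w=np.array([at_z(k,c,.05) for c in rect(d["pixels"])]); print(w.round(3),ang(w))
go([.43,-.34,.26],-.19-np.pi/2)
go([.43,-.34,.26],0)
E
```

```text
t: 16.75
tool_pos: [0.553, -0.0214, 0.1596]
tool_rot: [3.14, -0.001, -1.526]
wrist_force: [1.4, 0.3, 0.2]
gripper_width: 0.0796
t: 17.25
tool_pos: [0.5524, -0.0213, 0.2474]
tool_rot: [3.14, 0.0, -1.526]
wrist_force: [0.4, 0.6, -0.5]
gripper_width: 0.08
low_block 0.94 [301. 321.] [0.5466 0.071  0.068 ]
high_block 0.55 [214. 319.] [ 0.553  -0.0218  0.0725]
[[ 0.715 -0.097  0.05 ]
 [ 0.47  -0.113  0.05 ]
 [ 0.435  0.134  0.05 ]
 [ 0.729  0.155  0.05 ]] [(np.float64(0.2464), np.float64(-3.074)), (np.float64(0.2495), np.float64(1.708))]
shift cm [31.28 13.69 -1.25] twist [ 3.000e-03  1.000e-03 -1.336e+00] q6 -0.21 tcp [ 0.5527 -0.0214  0.247 ] t 17.45
shift cm [31.28 13.69 -1.25] twist [ 0.003 -0.001  0.045] q6 -0.21 tcp [ 0.5527 -0.0214  0.247 ] t 17.45
```

View pics/w8.png

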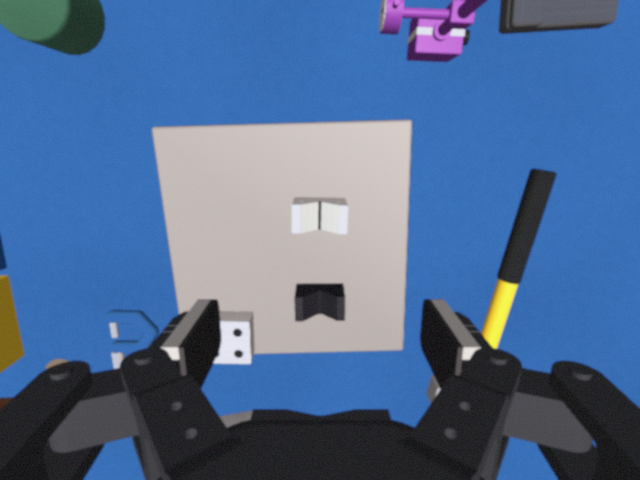

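```bash
python3 - <<'E'
from h import *
go([.42,-.395,.28],-.19-np.pi/2)
E
python3 -m crank '{"translation":[[5,2,-3],[10.5,4.1,-3.3],[16,6.2,-3.3],[21.5,8.2,-3.3],[27,10.3,-3.3]],"twist":[[0,0,-0.16],[0,0,-0.32],[0,0,-0.48],[0,0,-0.65],[0,0,-0.82]],"claw":[8,8,8,8,8]}'; python3 - <<'E'
from h import *
go([.42,-.395,.28],-.19-np.pi/2)
E
```

```text
shift cm [36.73 14.94 -3.24] twist [ 3.000e-03  1.000e-03 -1.336e+00] q6 -0.21 tcp [ 0.5527 -0.0214  0.247 ] t 17.45
t: 18.08
tool_pos: [0.4628, -0.2942, 0.2808]
tool_rot: [3.141, 0.001, -0.709]
wrist_force: [0.0, 0.4, 0.1]
gripper_width: 0.0802
shift cm [ 3.32 10.44  0.08] twist [ 0.     0.001 -0.519] q6 1.13 tcp [ 0.4628 -0.2942  0.2808] t 18.07
```

```bash
python3 - <<'E'
from h import *
go([.52,-.41,.28],-.19-np.pi/2)
E
```

```text
shift cm [11.89  5.06  0.07] twist [ 0.     0.001 -0.519] q6 1.13 tcp [ 0.4628 -0.2942  0.2808] t 18.07
```

```bash
python3 -m crank '{"translation":[[5,2,0],[10,4,0],[11.9,5.1,0],[11.9,5.1,0],[11.9,5.1,0]],"twist":[[0,0,-0.17],[0,0,-0.34],[0,0,-0.51],[0,0,-0.51],[0,0,-0.51]],"claw":[8,8,8,8,8]}'; python3 - <<'E'
from h import *
k=arm.get_calibration("wrist");im=arm.read_camera("wrist");cv2.imwrite("pics/w9.png",im)
print(arm.get_state()["tool_pos"])
for d in arm.pinpoint("shaft","wrist")[:2]: print(round(d["confidence"],2),np.round(d["location"]),at_z(k,d["location"],.05).round(4))
for d in arm.trace("shaft","wrist")[:1]:
    w=np.array([at_z(k,c,.05) for c in rect(d["pixels"])]); print(w.mean(0).round(3),ang(w))
E
```

```text
t: 18.7
tool_pos: [0.5197, -0.4086, 0.2809]
tool_rot: [-3.141, 0.001, -0.207]
wrist_force: [-0.2, 0.6, -0.1]
gripper_width: 0.0798
[ 0.51984578 -0.40831424  0.28146571]
0.61 [246. 333.] [ 0.4688 -0.4128  0.05  ]
[ 0.469 -0.411  0.05 ] [(np.float64(0.1764), np.float64(-0.242)), (np.float64(0.034), np.float64(-1.81))]
```

View pics/w9.png

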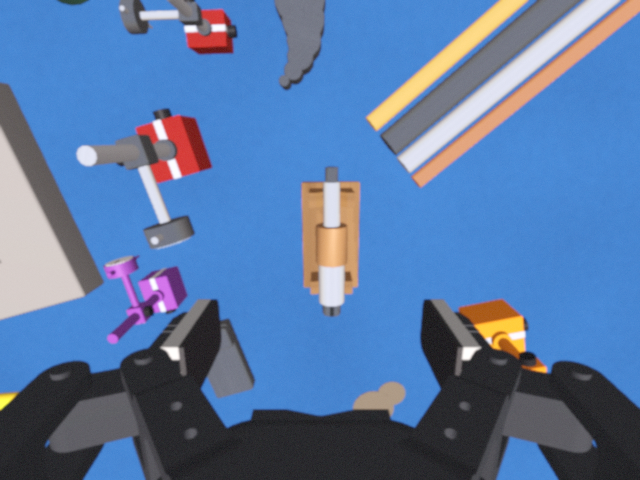

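```bash
python3 - <<'E'
from h import *
k=arm.get_calibration("wrist")
a,b=at_z(k,(171,331),.05),at_z(k,(313,331.5),.05)
d=a-b;print(a,b,(a+b)/2,np.linalg.norm(d),np.arctan2(d[1],d[0]))
print(at_z(k,(245,331.5),.062))
for z in(.14,.006): go([.469,-.411,z],-.21-np.pi/2)
E
```

```text
[ 0.5522302 -0.42741    0.05     ] [ 0.38685044 -0.39492493  0.05      ] [ 0.46954032 -0.41116746  0.05      ] 0.1685400345565129 -0.19395777162629024
[ 0.47406655 -0.41196701  0.062     ]
shift cm [-4.94  1.31 14.21] twist [ 0.    -0.001  0.005] q6 1.79 tcp [ 0.52   -0.4082  0.2821] t 18.85
shift cm [-4.95  1.31 27.61] twist [ 0.    -0.001  0.005] q6 1.79 tcp [ 0.52   -0.4082  0.2821] t 18.85
```

```bash
python3 -m crank '{"translation":[[-2.5,0.7,5],[-4.8,1.3,10.5],[-4.8,1.3,16.5],[-4.8,1.3,21.5],[-4.8,1.3,24.5]],"twist":[[0,0,-0.007],[0,0,-0.007],[0,0,-0.007],[0,0,-0.007],[0,0,-0.007]],"claw":[8,8,8,7.5,7.5]}';python3 -m crank '{"translation":[[0,0,1.5],[0,0,2.8],[0,0,2.8],[0,0,2.8]],"twist":[[0,0,0],[0,0,0],[0,0,0],[0,0,0]],"claw":[7,6,2.5,2.5]}' 80; python3 -m crank '{"translation":[[0,0,0],[0,0,0],[0,0,0]],"twist":[[0,0,0],[0,0,0],[0,0,0]],"claw":[2.5,2.5,2.5]}' 90
```

```text
t: 19.48
tool_pos: [0.4692, -0.4107, 0.0345]
tool_rot: [-3.141, 0.003, -0.198]
wrist_force: [0.8, -0.0, 1.1]
gripper_width: 0.075
t: 19.98
tool_pos: [0.4711, -0.411, 0.0097]
tool_rot: [-3.14, -0.001, -0.199]
wrist_force: [1.2, 5.0, 1.2]
gripper_width: 0.0339
t: 20.35
tool_pos: [0.4712, -0.411, 0.0097]
tool_rot: [-3.141, -0.001, -0.198]
wrist_force: [1.6, 5.5, 0.5]
gripper_width: 0.0333
```

```bash
python3 -m crank '{"translation":[[0,0,0],[0,0,0],[0,0,0.5],[0,0,1.0],[0,0,1.5]],"twist":[[0,0,0],[0,0,0],[0,0,0],[0,0,0],[0,0,0]],"claw":[5,6,6,6,6]}' 80;python3 -m crank '{"translation":[[0,0,0],[0,0,0],[0,0,0],[0,0,0]],"twist":[[0,0,0],[0,0,0],[0,0,0],[0,0,0]],"claw":[2.5,2.5,2.5,2.5]}' 80; python3 - <<'E'
from h import *
cv2.imwrite("pics/w10.png",arm.read_camera("wrist")[120:420,120:520])
E
```

```text
t: 20.98
tool_pos: [0.4702, -0.4121, -0.0071]
tool_rot: [-3.141, 0.0, -0.198]
wrist_force: [0.0, 0.4, 0.0]
gripper_width: 0.0596
t: 21.48
tool_pos: [0.4704, -0.4107, -0.0067]
tool_rot: [-3.14, 0.001, -0.199]
wrist_force: [0.5, 5.1, 0.2]
gripper_width: 0.0345
```

View pics/w10.png

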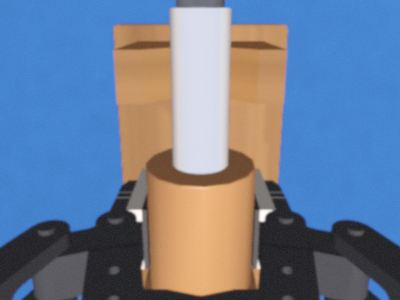

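```bash
python3 -m crank '{"translation":[[0,0,0],[0,0,0],[0,0,0.3],[0,0,0.7],[0,0,0.7]],"twist":[[0,0,0],[0,0,0],[0,0,0],[0,0,0],[0,0,0]],"claw":[5,5,5,5,2.5]}' 80;python3 -m crank '{"translation":[[0,0,0],[0,0,0],[0,0,0],[0,0,-0.5],[0,0,-1]],"twist":[[0,0,0],[0,0,0],[0,0,0],[0,0,0],[0,0,0]],"claw":[2.5,2.5,2.5,2.5,2.5]}' 110;python3 -m crank '{"translation":[[0,0,-4],[0,0,-9],[0,0,-14],[0,0,-14]],"twist":[[0,0,0],[0,0,0],[0,0,0],[0,0,0]],"claw":[2.5,2.5,2.5,2.5]}'
```

```text
t: 22.15
tool_pos: [0.4701, -0.4107, -0.0139]
tool_rot: [-3.14, 0.002, -0.199]
wrist_force: [0.1, 3.5, 1.4]
gripper_width: 0.0342
t: 22.78
tool_pos: [0.4696, -0.4119, -0.0043]
tool_rot: [-3.141, 0.002, -0.199]
wrist_force: [0.1, 0.4, -4.6]
gripper_width: 0.0332
t: 23.28
tool_pos: [0.473, -0.4141, 0.1417]
tool_rot: [3.138, -0.01, -0.198]
wrist_force: [0.3, -0.0, -5.8]
gripper_width: 0.0333
```

```bash
python3 -m crank '{"translation":[[0,0,-5],[0,0,-10],[0,0,-13],[0,0,-13]],"twist":[[0,0,0.1],[0,0,0.2],[0,0,0.3],[0,0,0.3]],"claw":[2.5,2.5,2.5,2.5]}';python3 - <<'E'
from h import *
go([.5498,.0246,.27],.055)
E
```

```text
t: 23.78
tool_pos: [0.4709, -0.4123, 0.267]
tool_rot: [-3.141, -0.003, -0.497]
wrist_force: [0.5, -0.2, -6.3]
gripper_width: 0.0331
shift cm [-13.91 -42.16  -0.31] twist [-0.002 -0.002  1.018] q6 1.53 tcp [ 0.4709 -0.4123  0.267 ] t 23.77
```

```bash
python3 -m crank '{"translation":[[-1.8,-5.5,-1],[-3.6,-11,-1],[-5.5,-16.6,-1],[-7.3,-22.1,-1],[-9.1,-27.6,-1]],"twist":[[0,0,0.15],[0,0,0.3],[0,0,0.46],[0,0,0.62],[0,0,0.78]],"claw":[2.5,2.5,2.5,2.5,2.5]}';python3 - <<'E'
from h import *
go([.5498,.0246,.20],.055)
E
```

```text
t: 24.4
tool_pos: [0.5207, -0.124, 0.2724]
tool_rot: [3.136, 0.003, -1.282]
wrist_force: [1.2, -0.2, -5.5]
gripper_width: 0.033
shift cm [-13.39  -7.07   7.24] twist [0.006 0.002 0.234] q6 0.22 tcp [ 0.5207 -0.124   0.2724] t 24.4
```

```bash
python3 -m crank '{"translation":[[-5,-2.6,1],[-10,-5.3,3],[-13.4,-7.1,7.2],[-13.4,-7.1,12.2],[-13.4,-7.1,15.2]],"twist":[[0,0,0.1],[0,0,0.2],[0,0,0.234],[0,0,0.234],[0,0,0.234]],"claw":[2.5,2.5,2.5,2.5,2.5]}';python3 -m crank '{"translation":[[0,0,0],[0,0,0],[0,0,0]],"twist":[[0,0,0],[0,0,0],[0,0,0]],"claw":[2.5,2.5,2.5]}';python3 - <<'E'
from h import *
go([.5498,.0246,.026],.055)
k=arm.get_calibration("side");s=arm.get_state()
a=cv2.resize(arm.read_camera("side")[190:330,200:350],(400,373));b=cv2.resize(arm.read_camera("wrist"),(400,300))
o=np.zeros((373,800,3),np.uint8);o[:,:400]=a;o[:300,400:]=b;cv2.imwrite("pics/w11.png",o)
E
```

```text
t: 25.02
tool_pos: [0.5471, 0.0225, 0.1179]
tool_rot: [3.13, -0.001, -1.51]
wrist_force: [0.7, -0.3, -5.0]
gripper_width: 0.0335
t: 25.4
tool_pos: [0.5527, 0.0227, 0.1258]
tool_rot: [-3.139, 0.001, -1.512]
wrist_force: [-0.4, -0.5, -5.7]
gripper_width: 0.0335
shift cm [-0.2   0.3   9.98] twist [-0.003  0.001  0.004] q6 -0.28 tcp [0.5527 0.0227 0.1258] t 25.4
```

View pics/w11.png

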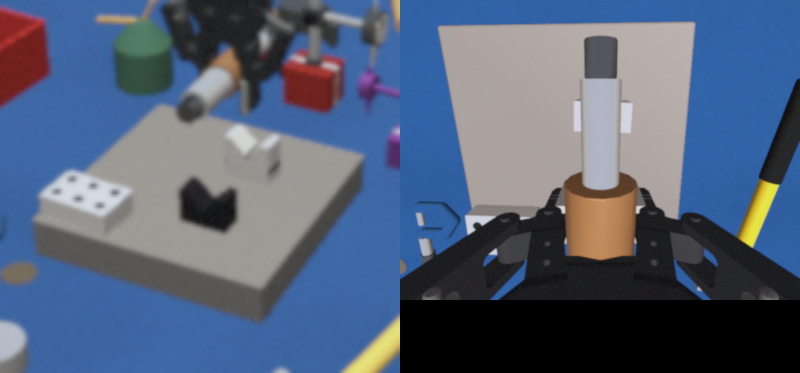

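```bash
python3 -m crank '{"translation":[[-0.2,0.1,4],[-0.2,0.1,7.5],[-0.2,0.1,8.8],[-0.2,0.1,8.8],[-0.2,0.1,8.8]],"twist":[[0,0,0],[0,0,0],[0,0,0],[0,0,0],[0,0,0]],"claw":[2.5,2.5,2.5,2.5,2.5]}';python3 -m crank '{"translation":[[0,0,0],[0,0,0]],"twist":[[0,0,0],[0,0,0]],"claw":[2.5,2.5]}'; python3 - <<'E'
from h import *
go([.5498,.0246,.026],.055)
E
```

```text
t: 26.12
tool_pos: [0.5522, 0.025, 0.0382]
tool_rot: [-3.138, 0.001, -1.512]
wrist_force: [1.2, 0.5, -6.3]
gripper_width: 0.0334
t: 26.38
tool_pos: [0.5511, 0.0247, 0.0374]
tool_rot: [-3.14, 0.0, -1.512]
wrist_force: [-0.0, -0.2, -6.0]
gripper_width: 0.0334
shift cm [0.01 0.13 1.14] twist [-0.002  0.     0.004] q6 -0.28 tcp [0.5511 0.0247 0.0374] t 26.38
```

```bash
python3 -m crank '{"translation":[[0,0.1,0.4],[0,0.1,0.7],[0,0.1,0.7]],"twist":[[0,0,0],[0,0,0],[0,0,0]],"claw":[2.5,2.5,2.5]}';python3 -m crank '{"translation":[[0,0,0.2],[0,0,0.2]],"twist":[[0,0,0],[0,0,0]],"claw":[2.5,2.5]}';python3 -m crank '{"translation":[[0,0,0.2],[0,0,0.2]],"twist":[[0,0,0],[0,0,0]],"claw":[2.5,2.5]}'
```

```text
t: 26.75
tool_pos: [0.5495, 0.0245, 0.0291]
tool_rot: [3.141, -0.0, -1.512]
wrist_force: [0.2, -0.7, -5.9]
gripper_width: 0.0332
t: 27.0
tool_pos: [0.5503, 0.0247, 0.0277]
tool_rot: [-3.14, 0.0, -1.512]
wrist_force: [1.5, 0.0, -4.7]
gripper_width: 0.0329
t: 27.25
tool_pos: [0.551, 0.0248, 0.0267]
tool_rot: [-3.138, 0.0, -1.512]
wrist_force: [1.1, -1.1, 2.5]
gripper_width: 0.033
```

```bash
python3 -m crank '{"translation":[[0,0,0],[0,0,0],[0,0,0],[0,0,0]],"twist":[[0,0,0],[0,0,0],[0,0,0],[0,0,0]],"claw":[3.8,4.8,6,6.5]}' 40;python3 -m crank '{"translation":[[0,0,-4],[0,0,-9],[0,0,-15],[0,0,-21],[0,0,-22]],"twist":[[0,0,0],[0,0,0],[0,0,0],[0,0,0],[0,0,0]],"claw":[7,7,7,7,7]}';python3 -m crank '{"translation":[[0,0,0],[0,0,0]],"twist":[[0,0,0],[0,0,0]],"claw":[7,7]}';python3 - <<'E'
from h import *
k=arm.get_calibration("wrist")
a=cv2.resize(arm.read_camera("side")[190:330,200:350],(400,373));w=arm.read_camera("wrist");b=cv2.resize(w,(400,300));cv2.imwrite("pics/raw12.png",w)
for n,z in(("low_block",.068),("high_block",.0725),("shaft",.09)):
  for d in arm.pinpoint(n,"wrist")[:2]: print(n,round(d["confidence"],2),np.round(d["location"]),at_z(k,d["location"],z).round(4))
o=np.zeros((373,800,3),np.uint8);o[:,:400]=a;o[:300,400:]=b;cv2.imwrite("pics/w12.png",o)
E
```

```text
t: 27.75
tool_pos: [0.5493, 0.0245, 0.0253]
tool_rot: [3.141, -0.0, -1.512]
wrist_force: [0.1, 0.5, 0.6]
gripper_width: 0.0652
t: 28.38
tool_pos: [0.5518, 0.0249, 0.2508]
tool_rot: [-3.132, 0.002, -1.512]
wrist_force: [-0.1, 0.6, -0.4]
gripper_width: 0.0705
t: 28.62
tool_pos: [0.5485, 0.0244, 0.2433]
tool_rot: [3.138, -0.0, -1.512]
wrist_force: [0.4, 0.3, -0.7]
gripper_width: 0.07
high_block 0.76 [163. 319.] [ 0.5514 -0.0242  0.0725]
shaft 0.79 [219. 316.] [0.5514 0.0241 0.09  ]
```

View pics/w12.png

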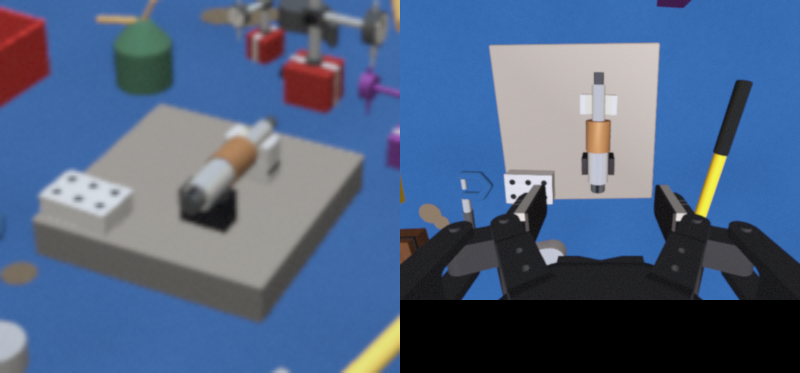

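```bash
python3 - <<'E'
from h import *
go([.645,-.26,.31],.06-np.pi/2)
E
```

```text
shift cm [28.96 -7.88 -6.57] twist [ 1.000e-03 -2.000e-03  1.569e+00] q6 -0.28 tcp [0.5493 0.0244 0.2443] t 28.88
```

```bash
python3 -m crank '{"translation":[[3,-0.8,-3],[6,-1.6,-6.5],[11,-3,-6.5],[16,-4.5,-6.5],[21,-6,-6.5]],"twist":[[0,0,-0.16],[0,0,-0.32],[0,0,-0.48],[0,0,-0.64],[0,0,-0.8]],"claw":[7,7,7,7,7]}';python3 - <<'E'
from h import *
go([.645,-.26,.31],.06-np.pi/2)
E
```

```text
t: 29.5
tool_pos: [0.6222, -0.183, 0.3101]
tool_rot: [3.141, 0.0, -0.707]
wrist_force: [0.6, 1.0, 0.3]
gripper_width: 0.0701
shift cm [6.73 4.37 0.  ] twist [ 0.     0.    -0.767] q6 0.9 tcp [ 0.6222 -0.183   0.3101] t 29.5
```

```bash
python3 -m crank '{"translation":[[3,2,0],[6.7,4.4,0],[6.7,4.4,0],[6.7,4.4,0],[6.7,4.4,0]],"twist":[[0,0,-0.17],[0,0,-0.34],[0,0,-0.51],[0,0,-0.67],[0,0,-0.767]],"claw":[7,7,7,7,7]}';python3 -m crank '{"translation":[[0,0,0],[0,0,0]],"twist":[[0,0,0],[0,0,0]],"claw":[7,7]}';python3 - <<'E'
from h import *
k=arm.get_calibration("wrist");im=arm.read_camera("wrist");cv2.imwrite("pics/w13.png",im)
for d in arm.pinpoint("indicator","wrist")[:4]: print(round(d["confidence"],2),np.round(d["location"]),at_z(k,d["location"],.165).round(4))
go([.612,-.26,.31],.06-np.pi/2)
E
```

```text
t: 30.12
tool_pos: [0.6437, -0.259, 0.3094]
tool_rot: [-3.141, 0.001, 0.058]
wrist_force: [0.1, -0.5, -0.1]
gripper_width: 0.0701
t: 30.38
tool_pos: [0.6438, -0.2586, 0.3101]
tool_rot: [-3.141, 0.001, 0.053]
wrist_force: [-0.0, -0.5, -0.9]
gripper_width: 0.0697
0.77 [139. 398.] [ 0.7152 -0.3194  0.165 ]
0.71 [257. 322.] [ 0.6098 -0.2627  0.165 ]
0.58 [377. 251.] [ 0.4809 -0.1981  0.165 ]
shift cm [-3.18 -0.03  0.03] twist [-0.     0.    -0.006] q6 1.77 tcp [ 0.6438 -0.2586  0.3103] t 30.48
```

View pics/w13.png

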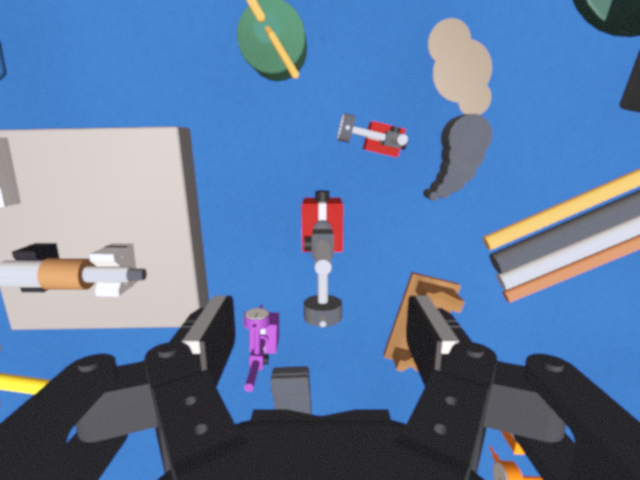

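```bash
python3 - <<'E'
from h import *
k=arm.get_calibration("wrist")
print(at_z(k,(267,322),.19),at_z(k,(225,322),.052),at_z(k,(199,302),.052),at_z(k,(251,302),.052),at_z(k,(310,323),.148))
for z in(.2,.12):go([.611,-.2615,z],.055-np.pi/2)
E
```

```text
[ 0.60939359 -0.26228484  0.19      ] [ 0.61315331 -0.26286319  0.052     ] [ 0.64316721 -0.23770774  0.052     ] [ 0.57931323 -0.24024554  0.052     ] [ 0.54917976 -0.26681826  0.148     ]
shift cm [-3.28  0.11 11.03] twist [-0.     0.    -0.001] q6 1.77 tcp [ 0.6438 -0.2586  0.3103] t 30.48
shift cm [-3.28  0.11 19.03] twist [-0.     0.    -0.001] q6 1.77 tcp [ 0.6438 -0.2586  0.3103] t 30.48
```

```bash
python3 -m crank '{"translation":[[-3.3,0.2,4],[-3.3,0.2,9],[-3.3,0.2,14],[-3.3,0.2,18],[-3.3,0.2,19.7]],"twist":[[0,0,0],[0,0,0],[0,0,0],[0,0,0],[0,0,0]],"claw":[7,7,6,6,6]}';python3 -m crank '{"translation":[[0,0,0],[0,0,0]],"twist":[[0,0,0],[0,0,0]],"claw":[5,4]}' 40;python3 -m crank '{"translation":[[0,0,0],[0,0,0],[0,0,0],[0,0,0]],"twist":[[0,0,0],[0,0,0],[0,0,0],[0,0,0]],"claw":[2.5,0.5,0.5,0.5]}' 60
```

```text
t: 31.1
tool_pos: [0.6096, -0.2621, 0.1108]
tool_rot: [-3.14, 0.004, 0.054]
wrist_force: [0.2, 0.2, 0.8]
gripper_width: 0.0597
t: 31.35
tool_pos: [0.6124, -0.2629, 0.1157]
tool_rot: [3.14, -0.004, 0.055]
wrist_force: [-0.0, -0.0, 0.3]
gripper_width: 0.0398
t: 31.85
tool_pos: [0.6117, -0.2625, 0.1151]
tool_rot: [3.141, -0.002, 0.055]
wrist_force: [0.3, 2.0, 5.8]
gripper_width: 0.0124
```

```bash
python3 -m crank '{"translation":[[0,0,0],[0,0,-1],[0,0,-2.5],[0,0,-5],[0,0,-8]],"twist":[[0,0,0],[0,0,0],[0,0,0],[0,0,0],[0,0,0]],"claw":[0.5,0.5,0.5,0.5,0.5]}' 100;python3 -m crank '{"translation":[[0,0,-3],[0,0,-6],[0,0,-6],[0,0,-6]],"twist":[[0,0,0],[0,0,0],[0,0,0],[0,0,0]],"claw":[0.5,0.5,0.5,0.5]}';python3 - <<'E'
from h import *
k,w=arm.get_calibration("side"),arm.get_calibration("wrist")
a=cv2.resize(arm.read_camera("side")[90:290,220:420],(400,400));b=cv2.resize(arm.read_camera("wrist"),(400,300))
o=np.zeros((400,800,3),np.uint8);o[:,:400]=a;o[:300,400:]=b;cv2.imwrite("pics/w14.png",o)
go([.6245,.0284,.26],.055-np.pi/2)
E
```

```text
t: 32.48
tool_pos: [0.61, -0.2622, 0.193]
tool_rot: [-3.14, 0.003, 0.054]
wrist_force: [0.6, 0.1, -5.8]
gripper_width: 0.0115
t: 32.98
tool_pos: [0.6098, -0.2619, 0.2514]
tool_rot: [-3.139, 0.003, 0.054]
wrist_force: [-0.4, -0.6, -5.7]
gripper_width: 0.0118
shift cm [  3.05 -28.92  -0.87] twist [-0.002  0.004 -0.   ] q6 1.79 tcp [ 0.6098 -0.262   0.2509] t 33.08
```

View pics/w14.png

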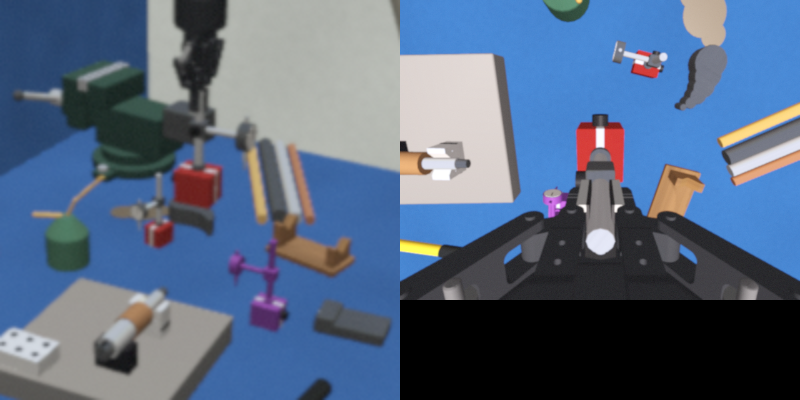

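```bash
python3 -m crank '{"translation":[[0.3,-3,0],[0.8,-8,0],[1.3,-13,0],[1.8,-18,0],[2.3,-22,0]],"twist":[[0,0,0],[0,0,0],[0,0,0],[0,0,0],[0,0,0]],"claw":[0.5,0.5,0.5,0.5,0.5]}';python3 -m crank '{"translation":[[0.4,-3.5,0],[0.8,-6,0],[0.8,-7,0],[0.8,-7,0],[0.8,-7,0]],"twist":[[0,0,0],[0,0,0],[0,0,0],[0,0,0],[0,0,0]],"claw":[0.5,0.5,0.5,0.5,0.5]}';python3 - <<'E'
from h import *
go([.6255,.0285,.166],.055-np.pi/2)
k=arm.get_calibration("side");arm.read_camera("side");print([(round(d["confidence"],2),np.round(d["location"],1)) for d in arm.pinpoint("indicator","side")[:3]], proj(k,[.6255,.0285,.30]))
E
```

```text
t: 33.7
tool_pos: [0.6211, -0.0396, 0.2519]
tool_rot: [-3.141, 0.003, 0.056]
wrist_force: [1.3, 0.1, -6.4]
gripper_width: 0.0116
t: 34.33
tool_pos: [0.6257, 0.0278, 0.2531]
tool_rot: [3.141, 0.001, 0.054]
wrist_force: [-0.5, -0.2, -5.1]
gripper_width: 0.0122
shift cm [-0.01 -0.08  8.71] twist [ 0.001  0.001 -0.001] q6 1.32 tcp [0.6257 0.0278 0.2531] t 34.33
[(0.83, array([163.9, 440. ])), (0.83, array([219.7, 356.2])), (0.72, array([170.8, 262.5]))] [171.71275804 257.73763617]
```

```bash
python3 - <<'E'
from h import *
s=arm.get_state();z=s["tool_pos"][2]-.1147
for c in("top","side","wrist"):
    k=arm.get_calibration(c);arm.read_camera(c)
    for n,h in(("indicator",z+.165),("shaft",.0902)):
        for d in arm.pinpoint(n,c)[:5]:
            p=at_z(k,d["location"],h)
            if np.hypot(p[0]-.6,p[1]-.03)<.15: print(c,n,round(d["confidence"],2),np.round(d["location"],1),p.round(4))
    if c!="wrist":
        for n in("low_block","high_block"):
            for d in arm.pinpoint(n,c)[:2]: print(c,n,at_z(k,d["location"],.07).round(4))
    for d in arm.trace("indicator",c)[:5]:
        m=d["pixels"];r,cc=np.nonzero(m);print(c,"trace",np.round(d["location"]),m.sum(),r.min(),r.max(),cc.min(),cc.max())
E
```

```text
top indicator 0.62 [178.1 273.4] [0.6297 0.0311 0.3037]
top indicator 0.44 [219.4 277. ] [0.5163 0.0174 0.3037]
top shaft 0.81 [218.2 277.8] [0.5526 0.0248 0.0902]
top low_block [0.5463 0.0633 0.07  ]
top high_block [ 0.5547 -0.0236  0.07  ]
top trace [191. 275.] 433 182 214 267 284
top trace [175. 387.] 222 164 180 375 398
top trace [302. 470.] 526 294 310 451 489
top trace [253. 345.] 242 235 266 339 351
side indicator 0.88 [169.2 257.9] [0.6289 0.0225 0.3037]
side indicator 0.67 [182.2 295.8] [0.51   0.0409 0.3037]
side shaft 0.69 [249.5 287.8] [0.5494 0.0164 0.0902]
side low_block [0.5552 0.0667 0.07  ]
side high_block [ 0.5553 -0.0227  0.07  ]
side trace [238. 353.] 577 209 255 334 363
side trace [212. 263.] 1099 183 233 247 292
side trace [203. 299.] 282 177 213 292 306
side trace [194. 436.] 559 158 211 428 445
wrist trace [269. 321.] 12021 182 414 280 359
wrist trace [140. 635.] 227 121 151 628 639
wrist trace [347. 501.] 2363 325 386 467 542
```

```bash
python3 -m crank '{"translation":[[-0.1,0,2.5],[-0.1,0,5],[-0.1,0,7],[-0.1,0,8],[-0.1,0,8]],"twist":[[0,0,0],[0,0,0],[0,0,0],[0,0,0],[0,0,0]],"claw":[0.5,0.5,0.5,0.5,0.5]}';python3 -m crank '{"translation":[[0,0,0],[0,0,0.3],[0,0,0.3]],"twist":[[0,0,0],[0,0,0],[0,0,0]],"claw":[0.5,0.5,0.5]}';python3 -m crank '{"translation":[[0,0,0.2],[0,0,0.2]],"twist":[[0,0,0],[0,0,0]],"claw":[0.5,0.5]}'
```

```text
t: 35.85
tool_pos: [0.6247, 0.0286, 0.173]
tool_rot: [3.141, 0.001, 0.055]
wrist_force: [-0.3, 0.8, -5.9]
gripper_width: 0.0117
t: 36.22
tool_pos: [0.6248, 0.0287, 0.1706]
tool_rot: [-3.141, 0.0, 0.055]
wrist_force: [-0.1, 0.3, -6.6]
gripper_width: 0.0119
t: 36.48
tool_pos: [0.6248, 0.0287, 0.1683]
tool_rot: [3.142, 0.0, 0.055]
wrist_force: [-0.2, -0.1, -5.4]
gripper_width: 0.0119
```

```bash
python3 -m crank '{"translation":[[0,0,0.2],[0,0,0.2]],"twist":[[0,0,0],[0,0,0]],"claw":[0.5,0.5]}';python3 -m crank '{"translation":[[0,0,0.1],[0,0,0.1]],"twist":[[0,0,0],[0,0,0]],"claw":[0.5,0.5]}';python3 -m crank '{"translation":[[0,0,0.1],[0,0,0.1]],"twist":[[0,0,0],[0,0,0]],"claw":[0.5,0.5]}'
```

```text
t: 36.72
tool_pos: [0.6248, 0.0287, 0.1662]
tool_rot: [3.142, 0.001, 0.055]
wrist_force: [0.3, 1.2, -5.9]
gripper_width: 0.0117
t: 36.98
tool_pos: [0.625, 0.0287, 0.1654]
tool_rot: [-3.142, 0.0, 0.055]
wrist_force: [0.1, 0.1, -5.5]
gripper_width: 0.0117
t: 37.22
tool_pos: [0.6252, 0.0287, 0.1653]
tool_rot: [3.142, -0.001, 0.055]
wrist_force: [-1.2, 0.8, -1.3]
gripper_width: 0.0119
```

```bash
python3 -m crank '{"translation":[[0,0,0],[0,0,0],[0,0,0],[0,0,0],[0,0,0]],"twist":[[0,0,0],[0,0,0],[0,0,0],[0,0,0],[0,0,0]],"claw":[1.8,2.8,4,5.5,6]}' 30;python3 -m crank '{"translation":[[0,0,-3],[0,0,-7],[0,0,-11],[0,0,-15],[0,0,-15]],"twist":[[0,0,0],[0,0,0],[0,0,0],[0,0,0],[0,0,0]],"claw":[6.5,6.5,6.5,6.5,6.5]}';python3 -m crank '{"translation":[[0,0,0],[0,0,0]],"twist":[[0,0,0],[0,0,0]],"claw":[6.5,6.5]}';python3 - <<'E'
from h import *
for c in("top","side","wrist"):
    k=arm.get_calibration(c);arm.read_camera(c)
    for n,h in(("indicator",.215),("shaft",.0902),("low_block",.068),("high_block",.0725)):
        for d in arm.pinpoint(n,c)[:5]:
            p=at_z(k,d["location"],h)
            if np.hypot(p[0]-.6,p[1]-.03)<.15: print(c,n,round(d["confidence"],2),np.round(d["location"],1),p.round(4))
    im=arm.read_camera(c);cv2.imwrite(f"pics/end_{c}.png",im)
    if c=="wrist":
        hsv=cv2.cvtColor(im,cv2.COLOR_BGR2HSV)
        m=(((hsv[...,0]<5)|(hsv[...,0]>174))&(hsv[...,1]>180)&(hsv[...,2]>80)).astype(np.uint8)
        n,l,st,ce=cv2.connectedComponentsWithStats(m)
        for i in range(1,n):
            if st[i,4]>15: print("red",st[i],ce[i].round(1),at_z(k,ce[i][::-1],.102).round(4), at_z(k,ce[i][::-1],.114).round(4))
E
```

```text
t: 37.85
tool_pos: [0.6251, 0.0287, 0.1645]
tool_rot: [3.142, -0.0, 0.055]
wrist_force: [0.5, -1.1, -0.5]
gripper_width: 0.06
t: 38.48
tool_pos: [0.6266, 0.0287, 0.3189]
tool_rot: [-3.141, -0.009, 0.055]
wrist_force: [-0.6, 0.3, 0.3]
gripper_width: 0.0653
t: 38.72
tool_pos: [0.6244, 0.0287, 0.3128]
tool_rot: [3.141, 0.003, 0.055]
wrist_force: [0.2, -0.5, -0.9]
gripper_width: 0.0651
top indicator 0.78 [185.2 276. ] [0.6288 0.0277 0.215 ]
top shaft 0.77 [218.  277.2] [0.5532 0.0267 0.0902]
top low_block 0.47 [220.3 265.5] [0.5484 0.0635 0.068 ]
top high_block 0.39 [217.4 292.3] [ 0.5591 -0.0189  0.0725]
side indicator 0.83 [203.  261.4] [0.6193 0.0278 0.215 ]
side shaft 0.61 [248.6 286.2] [0.5553 0.0147 0.0902]
side low_block 0.77 [267.1 278.8] [0.5442 0.0701 0.068 ]
side low_block 0.53 [271.7 231.2] [0.6379 0.147  0.068 ]
side high_block 0.52 [277.4 278.2] [0.5185 0.114  0.0725]
side high_block 0.5 [248.3 294.9] [ 0.5501 -0.0218  0.0725]
wrist indicator 0.94 [235.3 320.8] [0.6235 0.0279 0.215 ]
wrist shaft 0.62 [269.2 324.5] [0.5509 0.0194 0.0902]
wrist low_block 0.75 [264.9 281.7] [0.5455 0.0703 0.068 ]
wrist high_block 0.86 [262.5 360.7] [ 0.5552 -0.0236  0.0725]
red [591 137  49  17 464] [615.5 145.1] [ 0.7036 -0.2654  0.102 ] [ 0.7033 -0.256   0.114 ]
red [299 178  15  36 459] [305.4 194. ] [0.6374 0.0445 0.102 ] [0.6392 0.0441 0.114 ]
red [327 178  16  56 606] [335.4 201. ] [0.6317 0.0127 0.102 ] [0.6337 0.0133 0.114 ]
```

```bash
python3 -m crank '{"translation":[[0,0,0],[0,0,0],[0,0,0],[0,0,0]],"twist":[[0,0,0],[0,0,0],[0,0,0],[0,0,0]],"claw":[6.5,6.5,6.5,6.5]}'; python3 -c "
from rig import arm
print(arm.hand_in())"
```

```text
t: 40.12
tool_pos: [0.625, 0.0287, 0.3144]
tool_rot: [3.142, 0.0, 0.055]
wrist_force: [0.0, -0.1, 0.1]
gripper_width: 0.0649
the job is handed in; nothing more can be done
None
```

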